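Index the bush dial to its red station and lock it with the shot pin

TASK

Bring the red-marked station of the bush dial round to the arrow: push the dial round by its protruding tabs, either way, until the red tab has clicked in squarely at the orange arrow, then push the black lug of the shot pin towards the dial until the pin is fully home in the red tab's slot and the dial is locked. Use the fingertips only to push; pinch and lift nothing, leave the five bushes standing in their nests and the tin, tape and oil bottle where they are, and finish clear of everything.

Things in the scene. Friction and masses are not known exactly. Their poses are not given: they have to be found in the camera images.
- fixture: hand-indexed bush dial, fixed to the bench: square grey base plate 184 x 184 x 12 mm carrying a round aluminium dial with five tabs, and a steel lock block on its +y side. Origin: on the dial's axis at the bench top; z up; +y points to the orange arrow and the lock block. Parts below are given in heights above the bench and radii from this axis
- dial_axis (a point): fixed point on the dial's vertical axis at the top of the dial plate (38 mm high). Plate: radius 58 mm, z 26 to 38 mm; hub in its middle up to 57 mm; five brass nest rings at radius 36 mm with loose bushes, tops at most 60 mm high. Below it is a notched steel index plate, radius 66 mm, z 17 to 25 mm
- dial: the turning dial; origin on its axis at the bench top, z up; its +y is the red tab, then anticlockwise every 72 deg blue, yellow, green, black. Turns endlessly either way at 1 N on a tab, stays where left, but a spring roller pulls it into a click from within 4 deg of each of 5 places, a tab squarely at the arrow; about 5 N climbs out. It may start between clicks
- red_slot (a point): on the red tab's top, in the middle of its slot, radius 104 mm. Five alike tabs, 72 deg apart, stick out to radius 112 mm: 30 mm wide, 12 mm thick (z 26 to 38 mm), the outer 20 mm forked by a 12 mm slot; a 22 mm square colour plate on each at radius 74 mm. Between tabs, outside radius 80 mm, a fingertip can go down to 14 mm above the bench, except within 25 deg of the arrow
- arrow_point (a point): fixed point just ahead of the orange arrow's tip, radius 104 mm, 38 mm high: where the middle of the red tab's slot has to stand. The arrow lies on the steel lock block (48 mm wide, radius 119 to 174 mm, up to 48 mm high), which guides the shot pin and the spring roller below it
- shot_pin (a joint): slide of the 9 mm round-nosed shot pin in m: 0 withdrawn, 0.020 fully home against its stop, nose 14 mm deep in the slot of the tab at the arrow. It moves level towards the dial's axis (fixture -y), stays where it is left, slides at about 3 N, and enters only when a tab is clicked in at the arrow. Starts at 0 to 0.003
- pin_lug (a point): middle of the outer face (the one away from the dial) of the shot pin's black upright push lug: 26 mm wide, 10 mm thick, z 46 to 78 mm, standing above the lock block and moving with the pin. This point is 62 mm high, at radius 163 mm when withdrawn, 143 mm when home; the space outside it is free
- bush_0: one of five loose flanged bushes, brass-yellow or grey, 19 to 21 mm across, 17 to 21 mm tall, standing upright in one of the dial's nest rings (any of the five), underside 38 mm above the bench; origin: centre of its underside
- bush_1: one of five loose flanged bushes, brass-yellow or grey, 19 to 21 mm across, 17 to 21 mm tall, standing upright in one of the dial's nest rings (any of the five), underside 38 mm above the bench; origin: centre of its underside
- bush_2: one of five loose flanged bushes, brass-yellow or grey, 19 to 21 mm across, 17 to 21 mm tall, standing upright in one of the dial's nest rings (any of the five), underside 38 mm above the bench; origin: centre of its underside
- bush_3: one of five loose flanged bushes, brass-yellow or grey, 19 to 21 mm across, 17 to 21 mm tall, standing upright in one of the dial's nest rings (any of the five), underside 38 mm above the bench; origin: centre of its underside
- bush_4: one of five loose flanged bushes, brass-yellow or grey, 19 to 21 mm across, 17 to 21 mm tall, standing upright in one of the dial's nest rings (any of the five), underside 38 mm above the bench; origin: centre of its underside
- post (a point): fixed: a square steel post, 28 mm thick and 1.1 m tall, that stands on the bench to the right behind the robot's start; this point is on its axis, 0.1 m up. Keep the arm and gripper clear of it, of the open parts case behind it (up to 150 mm high; its near left corner 25 mm farther in x and 147 mm to the left of this point) and of the 85 mm high bins in front
- grease_tin: bystander: small round grease tin, 54 mm across, 36 mm high, loose on the bench to the right of the dial; origin: centre of its underside
- tape_roll: bystander: roll of cream masking tape lying flat, 103 mm across, 19 mm high, loose on the bench farther to the left; origin: centre of its underside
- oil_bottle: bystander: clear oil bottle with a black top and a steel needle, 28 mm across, 112 mm high, standing loose on the bench behind the dial, to the left; origin: centre of its underside

How it is judged:
By the outcome, as a careful person would: the job done as asked, in the order asked, and still so for the second after the job is handed in, with the robot touching nothing.
It also fails if it takes over 67 s, if anything falls off the work surface, if the arm or the gripper's body presses on something with over 40 N, if the wrist force passes 120 N, or if a joint passes its speed limit or range.

ROBOT

A 7-joint arm with a two-finger parallel gripper is mounted at the origin on a cart in front of the work surface, level with it; the furniture and walls round the work are solid. World frame = base frame: x ahead of the robot, y to its left, z up, the work surface at z = 0. Lengths are in mm, angles in rad, forces in N, time in s.
With the tool pointing down it reaches from about 400 to 875 mm from the base axis. Payload 4.4 kg.
Tool frame: the origin (TCP) lies midway between the tips of the shut fingers; the grasp point (between the pads) lies 19 mm behind it; z points along the fingers, y is the line along which they close (so a half turn about z gives the same grasp; the last joint's range is limited). The gripper opens to 85 mm and grips with 20 to 120 N. Pads are 22 mm wide; open, the fingers measure 114 mm over their backs; the gripper's body (76 mm by 85 mm) begins 54 mm behind the grasp point. The pads swing forward as they close: fully open they stand 13 mm farther back than shut.
Start: joints at [1.138, 0.628, 0.038, 1.517, -0.027, 0.996, -0.02], TCP at [233.138, -606.766, 231.313] pointing down, gripper open.
Joint ranges: [-3.06, 3.06], [-0.37, 2.12], [-1.25, 1.32], [0.18, 2.47], [-1.1, 4.24], [0.23, 1.98], [-2.94, 2.94]. Speed limits (rad/s): [2.57, 2.57, 3.14, 3.14, 3.14, 3.14, 3.14].

INTERFACE

Orientations are given as [roll, pitch, yaw] about the fixed x, y, z axes, in that order (R = Rz(yaw) Ry(pitch) Rx(roll)).
In Python, from cell import read_state, get_image, finish_job gives the robot as it stands.
- The arm moves only by the tool send_rows, never from a script. Its argument "series" is a list of rows, each an object of numbers: "ax", "ay", "az": the turn, a rotation vector about the tool's x, y, z in rad; "dx", "dy", "dz": the shift along the tool's x, y, z in cm; "hand": the closure, from 0 (fully open) to 1 (shut). In form: [{"ax": .., "ay": .., "az": .., "dx": .., "dy": .., "dz": .., "hand": ..}, ...]. A call has 1 to 10 rows; each row is the pose to reach, as a shift and turn from the pose commanded when the call began, along the tool's axes at that moment; what a row does not reach only later rows make up. A row lasts 1/10 s, in which the tool goes at most 50 mm and 8.59 degrees, less where a joint would pass 70% of its speed; a pose out of reach is approached as far as the arm can. A call with a gripper value outside its range is refused whole. The fingers move at their own pace and stop on an object; the grip force is fixed at half the most. Time passes only in rows, so rows that repeat a pose let the fingers close. It gives the time, the measured TCP pose, the force, the opening and the grip force at its end, in the units of the state.
- read_state(): the state, without advancing time (a new reading comes with each control period).
- get_image(name): name is "scene" or "side" or "wrist"; returns a dict with "pixels" (400x640x3 uint8, red, green, blue), "mtx" (3x3 intrinsics, pixels), "R" (3x3) and "t" (3): a world point X has camera coordinates R X + t. Camera axes: x right, y down, z forward; pixel columns grow to the right and rows downward; lengths in mm; the calibration is good to about 2 mm. A picture is of the moment at which its call begins. There is no depth.
- finish_job(): hands the job in; it is judged then, once.
The state is a dict: "clock": time; "qpos": joint angles; "qd": joint speeds; "tau": joint torques, N m; "eef_pos": TCP position; "tool_rot": TCP orientation; "force": force on the tool from outside, world axes, zero at the start; "torque": the same for the moment, N m; "width": finger opening in mm; "gripper_force": force on a finger pad.
Only numpy, scipy, OpenCV 4.12 (cv2) and the standard library are available. Lean on these libraries where they do the work, as an engineer would, in place of code of your own. Each camera call takes 0.05 s, during which the arm holds its last target. There are 200 camera calls.

## Working session

There is one attempt and no reset: what is moved stays moved. The work goes in short steps, Python scripts to look and compute and a tool call to move; the robot and the scene stay as the last step left them, time stands still between calls to the robot, and variables do not carry over. Pictures are saved under pics/ and viewed, at most 10 in all, crops included, and the job is handed in when it is done.

Besides the shell and the picture viewer there is one more tool, called after "Emit:" as name(argument=value, ...), one argument or row to a line, values as JSON. send_rows: Moves the arm, as the interface text tells. Its arguments: {"type":"object","properties":{"series":{"type":"array","items":{"type":"object","properties":{"ax":{"type":"number"},"ay":{"type":"number"},"az":{"type":"number"},"dx":{"type":"number"},"dy":{"type":"number"},"dz":{"type":"number"},"hand":{"type":"number"}}}}},"required":["series"]}

```bash
mkdir -p pics; ls; python3 - <<'E'
from cell import *
import cv2
s=read_state();print({k:s[k] for k in('clock','eef_pos','tool_rot','force','width')})
for n in('scene','side'):
    g=get_image(n);cv2.imwrite(f'pics/{n}0.png',g['pixels'][:,:,::-1]);print(n,g['mtx'].tolist(),(-g['R'].T@g['t']).round(),g['R'].round(3).tolist())
E
```

```text
pics
{'clock': 0.0, 'eef_pos': array([ 232.92747811, -606.196204  ,  230.42636452]), 'tool_rot': array([-3.13978972e+00,  2.57649917e-05,  3.66783463e-01]), 'force': array([-0.31764187,  0.34806591, -0.94607665]), 'width': 85.43459852770286}
scene [[368.3520877658531, 0.0, 321.9307272516812], [0.0, 368.3520877658531, 194.0875150062691], [0.0, 0.0, 1.0]] [ 14. 153. 699.] [[-0.17, -0.985, 0.022], [-0.714, 0.108, -0.691], [0.679, -0.133, -0.722]]
side [[400.3500800457442, 0.0, 319.9744209659296], [0.0, 400.3500800457442, 203.75319273228016], [0.0, 0.0, 1.0]] [ 536. -601.  677.] [[0.996, -0.093, -0.005], [-0.066, -0.663, -0.746], [0.066, 0.743, -0.666]]
```

View pics/scene0.png

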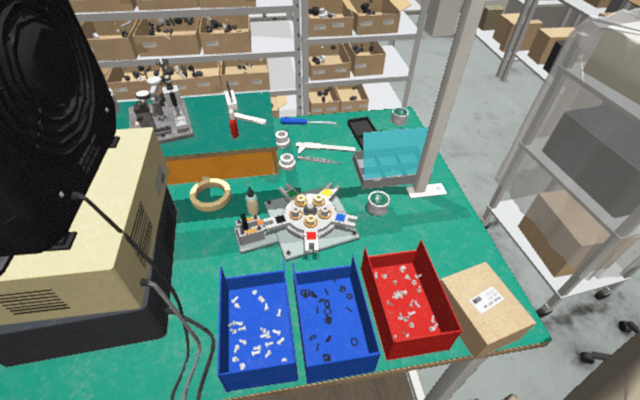

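View pics/side0.png

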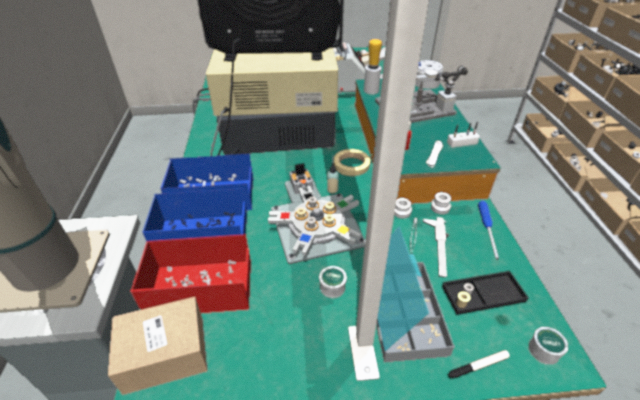

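```bash
python3 - <<'E'
import cv2,numpy as np
a=cv2.imread('pics/scene0.png')[170:270,220:380];b=cv2.imread('pics/side0.png')[150:270,255:375]
cv2.imwrite('pics/a.png',cv2.resize(a,(800,500),interpolation=cv2.INTER_CUBIC));cv2.imwrite('pics/b.png',cv2.resize(b,(600,600),interpolation=cv2.INTER_CUBIC))
E
```

```text
(no output)
```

View pics/a.png

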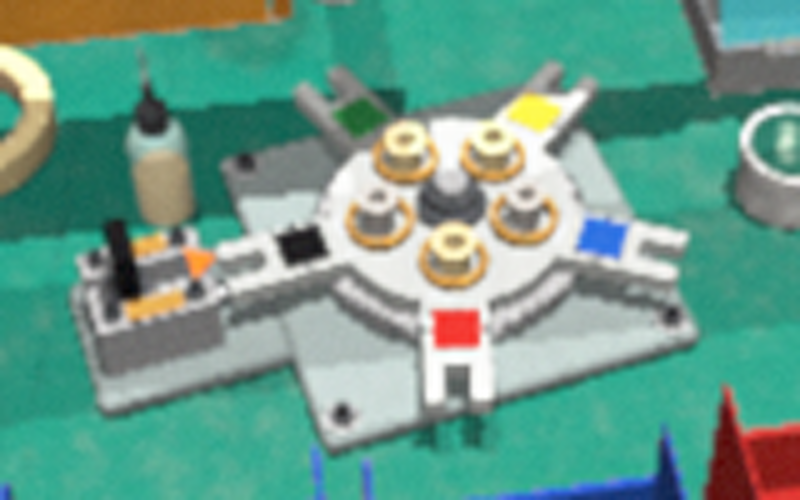

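View pics/b.png

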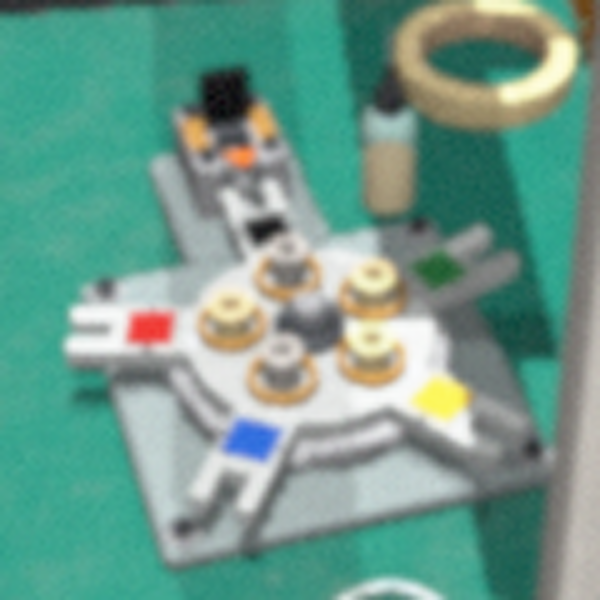

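```bash
cat > fit.py <<'E'
from cell import *
import numpy as np
from scipy.optimize import least_squares
C={n:get_image(n) for n in('scene','side')}
def proj(n,P):
    c=C[n];q=(c['R']@np.asarray(P,float).T).T+c['t'];q=q@c['mtx'].T;return q[:,:2]/q[:,2:]
def pt(p,r,az,z): return [p[0]+r*np.cos(p[2]+az),p[1]+r*np.sin(p[2]+az),z]
E
python3 - <<'E'
from fit import *
A={'scene':np.array([[457,328],[602,238],[535,112],[360,116],[302,244],[122,258],[695,330],[333,443],[225,165]])/5+[220,170],
'side':np.array([[150,328],[252,439],[441,397],[438,268],[267,231],[225,95],[172,560],[85,287],[550,455]])/5+[255,150]}
def pts(p,n):
    # p: x,y,yaw(of fixture +y direction), dial angle rel
    L=[pt(p,74,p[3]+i*np.radians(72),38.5) for i in range(5)]+[pt(p,157,0,62)]
    # corners: fixture azimuth of +y = 0 here ; +-45,+-135
    r=92*2**.5
    k={'scene':[-135*-1,0,0],'side':[0,0,0]}
    cs=[135,-135,45] 
    if n=='scene': az=[(-1)*-135+0,135,-45]
    L+=[pt(p,r,np.radians(a),12) for a in ({'scene':[-135-0,135,-45],'side':[-135,135,-135]}[n])]
    return L
def res(p,use):
    return np.concatenate([(proj(n,pts(p,n))-A[n])[use].ravel() for n in A])
use=list(range(6))
f=least_squares(lambda p:res(p,use),[600,80,1.6,1.25]);p=f.x
print(p,np.degrees(p[2:]));print(f.fun.reshape(-1,2).round(1).tolist())
r=92*2**.5
for n in A: print(n,[(a,proj(n,[pt(p,r,np.radians(a),12)])[0].round(1)) for a in(45,135,-135,-45)],A[n][6:])
for nm,q in(('lug',pt(p,163,0,62)),('arrow',pt(p,104,0,38)),('red',pt(p,104,p[3],38))):print(nm,np.round(q))
for n in A: print(n,proj(n,[pt(p,119,0,48),pt(p,0,0,57)]))
E
```

```text
[586.57091583  68.54917087   1.76398677   1.26040742] [101.06899724  72.21602589]
[[-0.2, -0.5], [0.0, -0.8], [-0.2, -0.6], [-0.1, -0.6], [-0.1, -0.3], [-0.8, -0.3], [-0.4, 0.2], [-0.3, 0.5], [-0.4, 0.6], [-0.5, 0.4], [-0.3, 0.0], [-0.5, -0.1]]
scene [(45, array([284.9, 258.3])), (135, array([360.5, 235.6])), (-135, array([331.2, 183.5])), (-45, array([263.7, 200.7]))] [[359.  236. ]
 [286.6 258.6]
 [265.  203. ]]
side [(45, array([270.7, 206.8])), (135, array([287.3, 262. ])), (-135, array([367.5, 243.7])), (-45, array([341.2, 192.9]))] [[289.4 262. ]
 [272.  207.4]
 [365.  241. ]]
lug [555. 229.  62.]
arrow [567. 171.  38.]
red [483.  81.  38.]
scene [[260.94979844 220.81808161]
 [310.16927008 205.07634677]]
side [[303.43987856 182.13533854]
 [316.47182613 210.31352846]]
```

```bash
python3 - <<'E'
from fit import *
def ray(n,uv,z):
    c=C[n];d=c['R'].T@np.linalg.inv(c['mtx'])@[*uv,1];o=-c['R'].T@c['t'];return (o+(z-o[2])/d[2]*d).round()[:2].tolist()
for nm,n,uv,z in[('post','scene',(428,191),0),('post','side',(364,352),0),('bottle','scene',(253,213),0),('bottlecap','side',(333,165),80),('tin','scene',(378,199),36),('tin','side',(333,277),36),
 ('binback','scene',(353,262),85),('binback','scene',(292,273),85),('redbinback','scene',(420,243),85),('redbin R','side',(245,238),85),('case L','scene',(356,181),0),('case','side',(385,355),0),('casefar','side',(405,235),150),('machine front','scene',(165,130),200),('mach','side',(335,145),0),('tape','scene',(210,190),19),('machbase','scene',(175,280),0),('machbase','scene',(165,320),0)]:
    print(nm,n,ray(n,uv,z))
g=get_image('wrist');print((-g['R'].T@g['t']).round())
E
```

```text
post scene [640.0, -258.0]
post side [644.0, -251.0]
bottle scene [633.0, 206.0]
bottlecap side [640.0, 207.0]
tin scene [600.0, -103.0]
tin side [604.0, -107.0]
binback scene [400.0, 11.0]
binback scene [394.0, 132.0]
redbinback scene [423.0, -136.0]
redbin R side [433.0, -30.0]
case L scene [706.0, -76.0]
case side [680.0, -261.0]
casefar side [733.0, -113.0]
machine front scene [729.0, 372.0]
mach side [672.0, 416.0]
tape scene [710.0, 309.0]
machbase scene [468.0, 377.0]
machbase scene [380.0, 387.0]
[ 306. -579.  374.]
```

```bash
cat > conv.py <<'E'
import sys,json
from cell import read_state
import numpy as np
def conv(W,cmd=None):
    """W: list of (x,y,z,yawdeg); prints cm/rad in tool axes"""
    s=read_state()
    if cmd is None: cmd=[*s['eef_pos'],np.degrees(s['tool_rot'][2])]
    y=np.radians(cmd[3]);c,n=np.cos(y),np.sin(y)
    for w in W:
        d=(np.array(w[:3])-cmd[:3])/10;a=-((np.radians(w[3])-y+np.pi)%(2*np.pi)-np.pi)
        print(dict(dx=round(c*d[0]+n*d[1],2),dy=round(n*d[0]-c*d[1],2),dz=round(-d[2],2),az=round(a,3)),w)
E
python3 -c "
from conv import *
conv([(160,-419,231,30),(300,-320,231,50),(400,-190,231,65),(450,0,231,80),(560,30,200,80),(683,51,120,80)],[233.138,-606.766,231.313,np.degrees(.3668)])"
```

```text
{'dx': np.float64(-0.09), 'dy': np.float64(-20.15), 'dz': np.float64(0.03), 'az': np.float64(-0.157)} (160, -419, 231, 30)
{'dx': np.float64(16.53), 'dy': np.float64(-24.37), 'dz': np.float64(0.03), 'az': np.float64(-0.506)} (300, -320, 231, 50)
{'dx': np.float64(30.52), 'dy': np.float64(-32.92), 'dz': np.float64(0.03), 'az': np.float64(-0.768)} (400, -190, 231, 65)
{'dx': np.float64(42.0), 'dy': np.float64(-48.86), 'dz': np.float64(0.03), 'az': np.float64(-1.029)} (450, 0, 231, 80)
{'dx': np.float64(53.35), 'dy': np.float64(-47.72), 'dz': np.float64(3.13), 'az': np.float64(-1.029)} (560, 30, 200, 80)
{'dx': np.float64(65.58), 'dy': np.float64(-45.27), 'dz': np.float64(11.13), 'az': np.float64(-1.029)} (683, 51, 120, 80)
```

Emit:
send_rows(
  series=[
    {"dx": 0,"dy": -5,"dz": 0,"az": -0.04,"hand": 1},
    {"dx": 0,"dy": -10,"dz": 0,"az": -0.08,"hand": 1},
    {"dx": 0,"dy": -15,"dz": 0,"az": -0.12,"hand": 1},
    {"dx": 0,"dy": -20,"dz": 0,"az": -0.16,"hand": 1},
    {"dx": 4,"dy": -21,"dz": 0,"az": -0.25,"hand": 1},
    {"dx": 8,"dy": -22,"dz": 0,"az": -0.33,"hand": 1},
    {"dx": 12,"dy": -23,"dz": 0,"az": -0.42,"hand": 1},
    {"dx": 16.5,"dy": -24.4,"dz": 0,"az": -0.5,"hand": 1},
    {"dx": 20,"dy": -26.5,"dz": 0,"az": -0.57,"hand": 1},
    {"dx": 23.5,"dy": -28.6,"dz": 0,"az": -0.64,"hand": 1},
  ],
)

```text
invalid input at $.series[0]: expected keys ax, ay, az, dx, dy, dz, hand
```

```bash
python3 -c "
from conv import *
s=read_state();print(s['clock'],s['eef_pos'],np.degrees(s['tool_rot']),s['width'])
conv([(400,-190,231,65),(430,-70,231,75),(450,0,231,80),(560,30,200,80),(683,51,120,80)])"
```

```text
0.35 [ 233.09913016 -606.64107309  231.10331256] [-1.79976533e+02 -2.58053266e-03  2.10146066e+01] 85.34908581405185
{'dx': np.float64(30.52), 'dy': np.float64(-32.91), 'dz': np.float64(0.01), 'az': np.float64(-0.768)} (400, -190, 231, 65)
{'dx': np.float64(37.62), 'dy': np.float64(-43.03), 'dz': np.float64(0.01), 'az': np.float64(-0.942)} (430, -70, 231, 75)
{'dx': np.float64(42.0), 'dy': np.float64(-48.85), 'dz': np.float64(0.01), 'az': np.float64(-1.029)} (450, 0, 231, 80)
{'dx': np.float64(53.35), 'dy': np.float64(-47.71), 'dz': np.float64(3.11), 'az': np.float64(-1.029)} (560, 30, 200, 80)
{'dx': np.float64(65.58), 'dy': np.float64(-45.26), 'dz': np.float64(11.11), 'az': np.float64(-1.029)} (683, 51, 120, 80)
```

Emit:
send_rows(
  series=[
    {"ax": 0,"ay": 0,"dx": 0,"dy": -5,"dz": 0,"az": -0.04,"hand": 1},
    {"ax": 0,"ay": 0,"dx": 0,"dy": -10,"dz": 0,"az": -0.08,"hand": 1},
    {"ax": 0,"ay": 0,"dx": 0,"dy": -15,"dz": 0,"az": -0.12,"hand": 1},
    {"ax": 0,"ay": 0,"dx": 0,"dy": -20,"dz": 0,"az": -0.16,"hand": 1},
    {"ax": 0,"ay": 0,"dx": 4,"dy": -21,"dz": 0,"az": -0.25,"hand": 1},
    {"ax": 0,"ay": 0,"dx": 8,"dy": -22,"dz": 0,"az": -0.33,"hand": 1},
    {"ax": 0,"ay": 0,"dx": 12,"dy": -23,"dz": 0,"az": -0.42,"hand": 1},
    {"ax": 0,"ay": 0,"dx": 16.5,"dy": -24.4,"dz": 0,"az": -0.5,"hand": 1},
    {"ax": 0,"ay": 0,"dx": 20,"dy": -26.5,"dz": 0,"az": -0.57,"hand": 1},
    {"ax": 0,"ay": 0,"dx": 23.5,"dy": -28.6,"dz": 0,"az": -0.64,"hand": 1},
  ],
)

```text
clock: 1.35
eef_pos: [351.2, -254.3, 231.6]
tool_rot: [3.141, -0.0, 1.01]
force: [0.6, 0.3, -0.2]
width: 0.0
gripper_force: 0.0
```

```bash
python3 -c "
from conv import *
s=read_state();print(s['clock'],s['eef_pos'],np.degrees(s['tool_rot']),s['width'],s['qpos'].round(2))
conv([(400,-190,231,65),(430,-70,231,75),(450,0,231,80),(560,30,200,80),(683,51,120,80)])"
```

```text
1.35 [ 351.24129014 -254.25604335  231.58172829] [ 1.79943704e+02 -8.90785134e-04  5.78593335e+01] 0.015419048212554418 [ 0.71  0.33 -0.2   2.08  0.09  0.74 -0.1 ]
{'dx': np.float64(8.03), 'dy': np.float64(0.71), 'dz': np.float64(0.06), 'az': np.float64(-0.125)} (400, -190, 231, 65)
{'dx': np.float64(19.79), 'dy': np.float64(-3.13), 'dz': np.float64(0.06), 'az': np.float64(-0.299)} (430, -70, 231, 75)
{'dx': np.float64(26.78), 'dy': np.float64(-5.16), 'dz': np.float64(0.06), 'az': np.float64(-0.386)} (450, 0, 231, 80)
{'dx': np.float64(35.18), 'dy': np.float64(2.55), 'dz': np.float64(3.16), 'az': np.float64(-0.386)} (560, 30, 200, 80)
{'dx': np.float64(43.5), 'dy': np.float64(11.85), 'dz': np.float64(11.16), 'az': np.float64(-0.386)} (683, 51, 120, 80)
```

Emit:
send_rows(
  series=[
    {"ax": 0,"ay": 0,"dx": 4,"dy": 0.4,"dz": 0,"az": -0.06,"hand": 1},
    {"ax": 0,"ay": 0,"dx": 8,"dy": 0.7,"dz": 0,"az": -0.12,"hand": 1},
    {"ax": 0,"ay": 0,"dx": 12,"dy": -0.6,"dz": 0,"az": -0.18,"hand": 1},
    {"ax": 0,"ay": 0,"dx": 16,"dy": -1.9,"dz": 0,"az": -0.24,"hand": 1},
    {"ax": 0,"ay": 0,"dx": 19.8,"dy": -3.1,"dz": 0,"az": -0.3,"hand": 1},
    {"ax": 0,"ay": 0,"dx": 23.3,"dy": -4.1,"dz": 0,"az": -0.34,"hand": 1},
    {"ax": 0,"ay": 0,"dx": 26.8,"dy": -5.1,"dz": 0,"az": -0.386,"hand": 1},
    {"ax": 0,"ay": 0,"dx": 29.6,"dy": -2.5,"dz": 1,"az": -0.386,"hand": 1},
    {"ax": 0,"ay": 0,"dx": 32.4,"dy": 0,"dz": 2,"az": -0.386,"hand": 1},
    {"ax": 0,"ay": 0,"dx": 35.2,"dy": 2.5,"dz": 3.2,"az": -0.386,"hand": 1},
  ],
)

```text
clock: 2.35
eef_pos: [560.9, 29.2, 199.4]
tool_rot: [3.14, 0.0, 1.393]
force: [0.9, -1.0, 0.0]
width: -0.3
gripper_force: 0.0
```

```bash
python3 -c "
from conv import *
s=read_state();print(s['clock'],s['eef_pos'],np.degrees(s['tool_rot']),s['force'],s['qpos'].round(2))
conv([(683,51,120,80),(683,51,60,80)])"
```

```text
2.35 [560.93566088  29.19324311 199.40577635] [1.79921712e+02 5.43975260e-03 7.98199141e+01] [ 0.86745572 -1.02589008  0.00308867] [ 0.11  0.56 -0.32  1.8   0.23  0.82 -0.5 ]
{'dx': np.float64(4.3), 'dy': np.float64(11.63), 'dz': np.float64(7.94), 'az': np.float64(-0.003)} (683, 51, 120, 80)
{'dx': np.float64(4.3), 'dy': np.float64(11.63), 'dz': np.float64(13.94), 'az': np.float64(-0.003)} (683, 51, 60, 80)
```

Emit:
send_rows(
  series=[
    {"ax": 0,"ay": 0,"dx": 1.4,"dy": 3.9,"dz": 2,"az": 0,"hand": 1},
    {"ax": 0,"ay": 0,"dx": 2.9,"dy": 7.8,"dz": 4.5,"az": 0,"hand": 1},
    {"ax": 0,"ay": 0,"dx": 4.3,"dy": 11.6,"dz": 8,"az": 0,"hand": 1},
    {"ax": 0,"ay": 0,"dx": 4.3,"dy": 11.6,"dz": 11,"az": 0,"hand": 1},
    {"ax": 0,"ay": 0,"dx": 4.3,"dy": 11.6,"dz": 13.9,"az": 0,"hand": 1},
    {"ax": 0,"ay": 0,"dx": 4.3,"dy": 11.6,"dz": 13.9,"az": 0,"hand": 1},
  ],
)

```text
clock: 2.95
eef_pos: [677.5, 49.8, 55.5]
tool_rot: [-3.133, 0.003, 1.393]
force: [-0.2, -0.6, -0.2]
width: 0.4
gripper_force: 0.0
```

```bash
python3 -c "
from fit import *
import cv2
s=read_state();print(s['clock'],s['eef_pos'],np.degrees(s['tool_rot']),s['force'])
a=C['scene']['pixels'][150:250,240:370,::-1];b=C['side']['pixels'][130:260,260:400,::-1]
a=cv2.resize(a,(400,308),interpolation=cv2.INTER_CUBIC);b=cv2.resize(b,(400,371),interpolation=cv2.INTER_CUBIC)
o=np.zeros((371,800,3),np.uint8);o[:308,:400]=a;o[:,400:]=b;cv2.imwrite('pics/c.png',o)
"
```

```text
3.05 [680.96798228  50.37303818  60.46690491] [-1.79971997e+02  7.27859912e-03  7.98011713e+01] [0.89929067 0.09804461 1.21278518]
```

View pics/c.png

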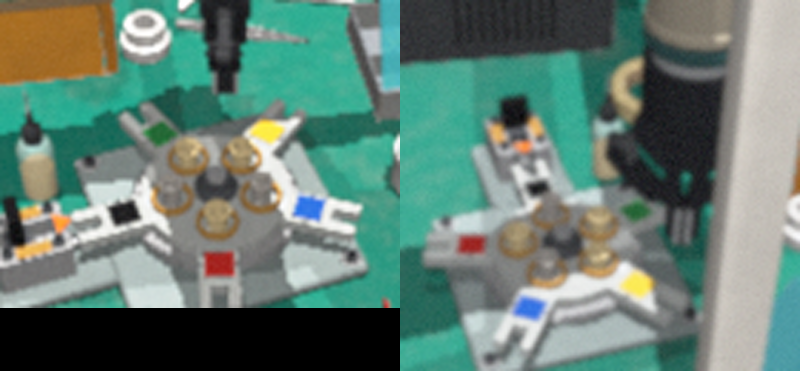

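Emit:
send_rows(
  series=[
    {"ax": 0,"ay": 0,"dx": 0,"dy": 0,"dz": 1.5,"az": 0,"hand": 1},
    {"ax": 0,"ay": 0,"dx": 0.05,"dy": 0.1,"dz": 3,"az": 0,"hand": 1},
    {"ax": 0,"ay": 0,"dx": 0.05,"dy": 0.1,"dz": 3.9,"az": 0,"hand": 1},
    {"ax": 0,"ay": 0,"dx": 0.05,"dy": 0.1,"dz": 3.9,"az": 0,"hand": 1},
    {"ax": 0,"ay": 0,"dx": 0.05,"dy": 0.1,"dz": 3.9,"az": 0,"hand": 1},
    {"ax": 0,"ay": 0,"dx": 0.05,"dy": 0.1,"dz": 3.9,"az": 0,"hand": 1},
  ],
)

```text
clock: 3.65
eef_pos: [682.6, 50.8, 21.8]
tool_rot: [3.141, -0.0, 1.393]
force: [0.2, -0.6, -0.4]
width: -0.3
gripper_force: 0.0
```

```bash
cat > st.py <<'E'
from cell import read_state
import numpy as np
s=read_state();d=s['eef_pos'][:2]-[586.6,68.5];print(s['clock'],s['eef_pos'],np.degrees(s['tool_rot'][2]),s['force'].round(1),'r',np.hypot(*d),'th',np.degrees(np.arctan2(d[1],d[0])))
E
python3 st.py
```

```text
3.65 [682.56904385  50.79943935  21.81706197] 79.79957919676919 [ 0.2 -0.6 -0.4] r 97.58774116370795 th -10.450208633493174
```

Arc clockwise, 40° first.

Emit:
send_rows(
  series=[
    {"ax": 0,"ay": 0,"dx": -0.68,"dy": -0.02,"dz": 0,"az": 0.07,"hand": 1},
    {"ax": 0,"ay": 0,"dx": -1.36,"dy": -0.1,"dz": 0,"az": 0.14,"hand": 1},
    {"ax": 0,"ay": 0,"dx": -2.04,"dy": -0.21,"dz": 0,"az": 0.21,"hand": 1},
    {"ax": 0,"ay": 0,"dx": -2.7,"dy": -0.38,"dz": 0,"az": 0.28,"hand": 1},
    {"ax": 0,"ay": 0,"dx": -3.35,"dy": -0.59,"dz": 0,"az": 0.35,"hand": 1},
    {"ax": 0,"ay": 0,"dx": -3.99,"dy": -0.85,"dz": 0,"az": 0.42,"hand": 1},
    {"ax": 0,"ay": 0,"dx": -4.6,"dy": -1.15,"dz": 0,"az": 0.49,"hand": 1},
    {"ax": 0,"ay": 0,"dx": -5.19,"dy": -1.49,"dz": 0,"az": 0.56,"hand": 1},
    {"ax": 0,"ay": 0,"dx": -5.76,"dy": -1.87,"dz": 0,"az": 0.63,"hand": 1},
    {"ax": 0,"ay": 0,"dx": -6.3,"dy": -2.29,"dz": 0,"az": 0.7,"hand": 1},
  ],
)

```text
clock: 4.65
eef_pos: [649.6, -6.0, 22.2]
tool_rot: [3.141, -0.004, 0.69]
force: [0.8, 2.9, -0.9]
width: -0.0
gripper_force: 1.0
```

```bash
python3 st.py
```

```text
4.65 [649.58916296  -5.96029741  22.21858172] 39.55935435964737 [ 0.8  2.9 -0.9] r 97.5293316971348 th -49.7706844730617
```

Emit:
send_rows(
  series=[
    {"ax": 0,"ay": 0,"dx": -0.68,"dy": -0.02,"dz": 0,"az": 0.07,"hand": 1},
    {"ax": 0,"ay": 0,"dx": -1.36,"dy": -0.1,"dz": 0,"az": 0.14,"hand": 1},
    {"ax": 0,"ay": 0,"dx": -2.04,"dy": -0.21,"dz": 0,"az": 0.21,"hand": 1},
    {"ax": 0,"ay": 0,"dx": -2.7,"dy": -0.38,"dz": 0,"az": 0.28,"hand": 1},
    {"ax": 0,"ay": 0,"dx": -3.35,"dy": -0.59,"dz": 0,"az": 0.35,"hand": 1},
    {"ax": 0,"ay": 0,"dx": -3.99,"dy": -0.85,"dz": 0,"az": 0.42,"hand": 1},
    {"ax": 0,"ay": 0,"dx": -4.6,"dy": -1.15,"dz": 0,"az": 0.49,"hand": 1},
    {"ax": 0,"ay": 0,"dx": -5.19,"dy": -1.49,"dz": 0,"az": 0.56,"hand": 1},
    {"ax": 0,"ay": 0,"dx": -5.76,"dy": -1.87,"dz": 0,"az": 0.63,"hand": 1},
    {"ax": 0,"ay": 0,"dx": -6.03,"dy": -2.08,"dz": 0,"az": 0.66,"hand": 1},
  ],
)

```text
clock: 5.65
eef_pos: [589.7, -29.3, 22.2]
tool_rot: [-3.141, -0.003, 0.031]
force: [1.0, 1.3, 0.3]
width: 0.1
gripper_force: 0.7
```

```bash
python3 st.py; cat > dial.py <<'E'
from fit import *
import cv2
# dial angle from colour plates: sample predicted plate pixels vs dial angle
p=[586.57,68.55,1.76399]
hues={0:(0,6),1:(110,12),2:(28,8),3:(62,12)}
s=[]
for n in C:
    hsv=cv2.cvtColor(C[n]['pixels'],cv2.COLOR_RGB2HSV).astype(int)
    for i,(h,t) in hues.items():
        dh=np.abs((hsv[...,0]-h+90)%180-90);m=(dh<=t)&(hsv[...,1]>120)
        vv,uu=np.nonzero(m);uv=np.c_[uu,vv]
        best=[]
        for dg in range(-20,93):
            c=proj(n,[pt(p,74,np.radians(dg+72*i),38.5)])[0]
            k=np.hypot(*(uv-c).T)<8
            if k.sum()>15: best.append((np.hypot(*(uv[k].mean(0)-c)),dg,k.sum()))
        if best:s.append((n,i,*min(best)))
for x in s: print(x[0],'red blue yellow green'.split()[x[1]],'err %.1f ang %d n %d'%x[2:])
E
python3 dial.py
```

```text
5.65 [589.66947306 -29.31862367  22.22749911] 1.8022516356412548 [1.  1.3 0.3] r 97.86677067410703 th -88.20269232794433
scene red err 0.4 ang 11 n 61
scene blue err 0.1 ang 10 n 63
scene yellow err 0.2 ang 10 n 58
scene green err 0.5 ang 11 n 39
side blue err 0.1 ang 9 n 43
side yellow err 0.4 ang 10 n 60
side green err 0.8 ang 11 n 39
```

Emit:
send_rows(
  series=[
    {"ax": 0,"ay": 0,"dx": -0.34,"dy": -0.01,"dz": 0,"az": 0.035,"hand": 1},
    {"ax": 0,"ay": 0,"dx": -0.68,"dy": -0.02,"dz": 0,"az": 0.07,"hand": 1},
    {"ax": 0,"ay": 0,"dx": -1.02,"dy": -0.05,"dz": 0,"az": 0.105,"hand": 1},
    {"ax": 0,"ay": 0,"dx": -1.2,"dy": -0.08,"dz": 0,"az": 0.125,"hand": 1},
    {"ax": 0,"ay": 0,"dx": -1.36,"dy": -0.1,"dz": 0,"az": 0.14,"hand": 1},
    {"ax": 0,"ay": 0,"dx": -1.36,"dy": -0.1,"dz": 0,"az": 0.14,"hand": 1},
    {"ax": 0,"ay": 0,"dx": -1.36,"dy": -0.1,"dz": 0,"az": 0.14,"hand": 1},
  ],
)

```text
clock: 6.45
eef_pos: [574.8, -29.2, 21.2]
tool_rot: [3.141, 0.001, -0.107]
force: [0.5, -0.6, -0.6]
width: 0.0
gripper_force: 0.0
```

```bash
python3 st.py; python3 dial.py
```

```text
6.45 [574.84846791 -29.20723097  21.15487731] -6.1338995539772565 [ 0.5 -0.6 -0.6] r 98.41138903081755 th -96.85818701283553
scene red err 0.5 ang 1 n 55
scene blue err 0.1 ang 0 n 63
scene yellow err 0.3 ang -1 n 55
scene green err 0.4 ang 2 n 31
side blue err 0.2 ang -2 n 39
side yellow err 0.3 ang -2 n 47
side green err 0.5 ang 2 n 38
```

```bash
python3 -c "
from conv import *
conv([(590,-29,21,-6),(590,-29,150,-6),(549,260,180,11),(549,260,58,11)])"
```

```text
{'dx': np.float64(1.48), 'dy': np.float64(-0.18), 'dz': np.float64(0.03), 'az': np.float64(-0.002)} (590, -29, 21, -6)
{'dx': np.float64(1.48), 'dy': np.float64(-0.18), 'dz': np.float64(-12.87), 'az': np.float64(-0.002)} (590, -29, 150, -6)
{'dx': np.float64(-5.68), 'dy': np.float64(-28.48), 'dz': np.float64(-15.87), 'az': np.float64(-0.299)} (549, 260, 180, 11)
{'dx': np.float64(-5.68), 'dy': np.float64(-28.48), 'dz': np.float64(-3.67), 'az': np.float64(-0.299)} (549, 260, 58, 11)
```

Emit:
send_rows(
  series=[
    {"ax": 0,"ay": 0,"dx": 0.8,"dy": 0,"dz": 0,"az": 0,"hand": 1},
    {"ax": 0,"ay": 0,"dx": 1.5,"dy": 0,"dz": 0,"az": 0,"hand": 1},
    {"ax": 0,"ay": 0,"dx": 1.5,"dy": 0,"dz": -3,"az": 0,"hand": 1},
    {"ax": 0,"ay": 0,"dx": 1.5,"dy": 0,"dz": -7,"az": 0,"hand": 1},
    {"ax": 0,"ay": 0,"dx": 1.5,"dy": 0,"dz": -11,"az": 0,"hand": 1},
    {"ax": 0,"ay": 0,"dx": 1.5,"dy": 0,"dz": -15,"az": 0,"hand": 1},
    {"ax": 0,"ay": 0,"dx": 0,"dy": -4.5,"dz": -16,"az": -0.05,"hand": 1},
    {"ax": 0,"ay": 0,"dx": -1,"dy": -9,"dz": -16,"az": -0.1,"hand": 1},
    {"ax": 0,"ay": 0,"dx": -2,"dy": -13.5,"dz": -16,"az": -0.15,"hand": 1},
    {"ax": 0,"ay": 0,"dx": -3,"dy": -18,"dz": -16,"az": -0.2,"hand": 1},
  ],
)

```text
clock: 7.55
eef_pos: [565.1, 154.8, 182.0]
tool_rot: [-3.141, -0.002, 0.094]
force: [2.0, 0.1, -0.0]
width: -0.1
gripper_force: 0.0
```

```bash
python3 st.py; python3 dial.py; python3 -c "
from conv import *
conv([(549,260,180,11),(549,260,58,11)])"
```

```text
7.55 [565.06693977 154.78877469 181.9765187 ] 5.409949678526949 [ 2.   0.1 -0. ] r 88.9349499427805 th 104.01178474801699
scene red err 0.5 ang 0 n 53
scene blue err 0.2 ang 0 n 62
scene yellow err 0.4 ang 0 n 51
scene green err 0.3 ang 0 n 37
side red err 0.9 ang 0 n 28
side blue err 0.2 ang -1 n 40
side yellow err 0.5 ang -1 n 51
side green err 0.4 ang 1 n 37
{'dx': np.float64(-0.43), 'dy': np.float64(-9.81), 'dz': np.float64(0.15), 'az': np.float64(-0.087)} (549, 260, 180, 11)
{'dx': np.float64(-0.43), 'dy': np.float64(-9.81), 'dz': np.float64(12.35), 'az': np.float64(-0.087)} (549, 260, 58, 11)
```

Emit:
send_rows(
  series=[
    {"ax": 0,"ay": 0,"dx": -0.2,"dy": -5,"dz": 0,"az": -0.05,"hand": 1},
    {"ax": 0,"ay": 0,"dx": -0.4,"dy": -9.8,"dz": 0,"az": -0.1,"hand": 1},
    {"ax": 0,"ay": 0,"dx": -0.4,"dy": -9.8,"dz": 3,"az": -0.1,"hand": 1},
    {"ax": 0,"ay": 0,"dx": -0.4,"dy": -9.8,"dz": 6,"az": -0.1,"hand": 1},
    {"ax": 0,"ay": 0,"dx": -0.4,"dy": -9.8,"dz": 9,"az": -0.1,"hand": 1},
    {"ax": 0,"ay": 0,"dx": -0.4,"dy": -9.8,"dz": 9,"az": -0.1,"hand": 1},
    {"ax": 0,"ay": 0,"dx": -0.4,"dy": -9.8,"dz": 9,"az": -0.1,"hand": 1},
  ],
)

```text
clock: 8.35
eef_pos: [552.0, 250.0, 91.5]
tool_rot: [3.141, 0.0, 0.192]
force: [1.0, 0.0, -0.2]
width: -0.2
gripper_force: 0.0
```

```bash
python3 st.py; python3 -c "
from conv import *
r=lambda R:(586.57+R*np.cos(1.764),68.55+R*np.sin(1.764),57,11.07)
conv([r(195),r(165),r(157.5)])"; python3 -c "
from fit import *
import cv2
a=C['scene']['pixels'][160:260,220:350,::-1];b=C['side']['pixels'][130:260,260:400,::-1]
a=cv2.resize(a,(400,308),interpolation=cv2.INTER_CUBIC);b=cv2.resize(b,(400,371),interpolation=cv2.INTER_CUBIC)
o=np.zeros((371,800,3),np.uint8);o[:308,:400]=a;o[:,400:]=b;cv2.imwrite('pics/d.png',o)
"
```

```text
8.35 [552.0383381  250.02436694  91.50538114] 11.022164128163004 [ 1.   0.  -0.2] r 184.78529234641962 th 100.77990932904582
{'dx': np.float64(-0.1), 'dy': np.float64(-1.03), 'dz': np.float64(3.45), 'az': np.float64(-0.001)} (np.float64(549.1292314908779), np.float64(259.9218601400068), 57, 11.07)
{'dx': np.float64(-0.09), 'dy': np.float64(1.97), 'dz': np.float64(3.45), 'az': np.float64(-0.001)} (np.float64(554.8893497230506), np.float64(230.48003550308266), 57, 11.07)
{'dx': np.float64(-0.09), 'dy': np.float64(2.72), 'dz': np.float64(3.45), 'az': np.float64(-0.001)} (np.float64(556.3293792810937), np.float64(223.11957934385163), 57, 11.07)
```

View pics/d.png

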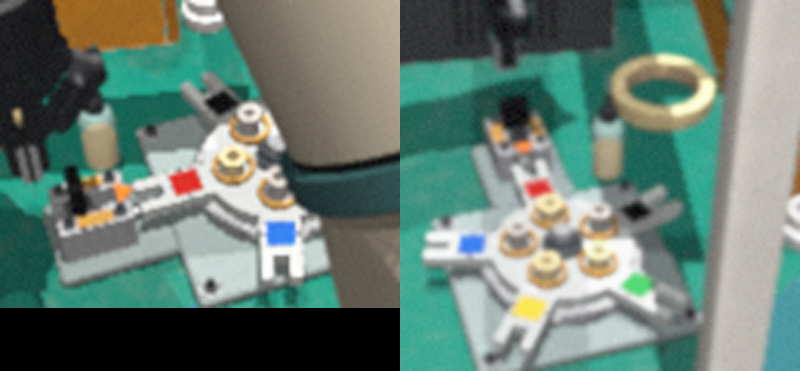

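Emit:
send_rows(
  series=[
    {"ax": 0,"ay": 0,"dx": -0.1,"dy": -1,"dz": 0,"az": 0,"hand": 1},
    {"ax": 0,"ay": 0,"dx": -0.1,"dy": -1,"dz": 1.8,"az": 0,"hand": 1},
    {"ax": 0,"ay": 0,"dx": -0.1,"dy": -1,"dz": 3.45,"az": 0,"hand": 1},
    {"ax": 0,"ay": 0,"dx": -0.1,"dy": -1,"dz": 3.45,"az": 0,"hand": 1},
    {"ax": 0,"ay": 0,"dx": -0.1,"dy": -0.4,"dz": 3.45,"az": 0,"hand": 1},
    {"ax": 0,"ay": 0,"dx": -0.1,"dy": 0.2,"dz": 3.45,"az": 0,"hand": 1},
    {"ax": 0,"ay": 0,"dx": -0.1,"dy": 0.7,"dz": 3.45,"az": 0,"hand": 1},
    {"ax": 0,"ay": 0,"dx": -0.1,"dy": 1.1,"dz": 3.45,"az": 0,"hand": 1},
    {"ax": 0,"ay": 0,"dx": -0.1,"dy": 1.5,"dz": 3.45,"az": 0,"hand": 1},
    {"ax": 0,"ay": 0,"dx": -0.1,"dy": 1.9,"dz": 3.45,"az": 0,"hand": 1},
  ],
)

```text
clock: 9.45
eef_pos: [554.7, 232.1, 57.4]
tool_rot: [-3.14, -0.002, 0.193]
force: [0.8, 2.8, 2.5]
width: 0.0
gripper_force: 1.4
```

```bash
python3 st.py
```

```text
9.45 [554.6569254  232.10237006  57.41561861] 11.077313728841556 [0.8 2.8 2.5] r 166.69161797735356 th 101.04791037615635
```

Contact at about 3 N; the pin is sliding. Keep going slowly to the stop.

Emit:
send_rows(
  series=[
    {"ax": 0,"ay": 0,"dx": 0,"dy": 0.2,"dz": 0,"az": 0,"hand": 1},
    {"ax": 0,"ay": 0,"dx": 0,"dy": 0.4,"dz": 0,"az": 0,"hand": 1},
    {"ax": 0,"ay": 0,"dx": 0,"dy": 0.6,"dz": 0,"az": 0,"hand": 1},
    {"ax": 0,"ay": 0,"dx": 0,"dy": 0.8,"dz": 0,"az": 0,"hand": 1},
    {"ax": 0,"ay": 0,"dx": 0,"dy": 0.8,"dz": 0,"az": 0,"hand": 1},
    {"ax": 0,"ay": 0,"dx": 0,"dy": 0.8,"dz": 0,"az": 0,"hand": 1},
  ],
)

```text
clock: 10.05
eef_pos: [555.8, 224.5, 56.9]
tool_rot: [-3.141, -0.001, 0.193]
force: [1.2, 5.1, 2.2]
width: -0.2
gripper_force: 2.5
```

```bash
python3 st.py
```

```text
10.05 [555.83647261 224.45338658  56.91135868] 11.080511279190764 [1.2 5.1 2.2] r 158.9586531270229 th 101.1589583138812
```

Emit:
send_rows(
  series=[
    {"ax": 0,"ay": 0,"dx": 0,"dy": 0.15,"dz": 0,"az": 0,"hand": 1},
    {"ax": 0,"ay": 0,"dx": 0,"dy": 0.3,"dz": 0,"az": 0,"hand": 1},
    {"ax": 0,"ay": 0,"dx": 0,"dy": 0.3,"dz": 0,"az": 0,"hand": 1},
    {"ax": 0,"ay": 0,"dx": 0,"dy": 0.3,"dz": 0,"az": 0,"hand": 1},
  ],
)

```text
clock: 10.45
eef_pos: [555.8, 224.3, 57.0]
tool_rot: [-3.138, -0.001, 0.195]
force: [0.1, 10.2, 2.6]
width: -0.2
gripper_force: 4.8
```

```bash
python3 st.py
```

```text
10.45 [555.83677169 224.26119317  56.9676475 ] 11.182188343118918 [ 0.1 10.2  2.6] r 158.77003972607477 th 101.17227526669593
```

Emit:
send_rows(
  series=[
    {"ax": 0,"ay": 0,"dx": 0,"dy": 0.2,"dz": 0,"az": 0,"hand": 1},
    {"ax": 0,"ay": 0,"dx": 0,"dy": 0.4,"dz": 0,"az": 0,"hand": 1},
    {"ax": 0,"ay": 0,"dx": 0,"dy": 0.4,"dz": 0,"az": 0,"hand": 1},
    {"ax": 0,"ay": 0,"dx": 0,"dy": 0.4,"dz": 0,"az": 0,"hand": 1},
  ],
)

```text
clock: 10.85
eef_pos: [555.9, 224.0, 57.1]
tool_rot: [-3.133, -0.002, 0.197]
force: [-1.3, 16.2, 0.6]
width: 0.3
gripper_force: 7.9
```

```bash
python3 st.py;python3 -c "
from fit import *
import cv2
a=C['scene']['pixels'][180:250,220:320,::-1];b=C['side']['pixels'][150:220,280:350,::-1]
a=cv2.resize(a,(450,315),interpolation=cv2.INTER_CUBIC);b=cv2.resize(b,(350,350),interpolation=cv2.INTER_CUBIC)
o=np.zeros((350,800,3),np.uint8);o[:315,:450]=a;o[:,450:]=b;cv2.imwrite('pics/e.png',o)
for R in(158,138):print(R,[proj(n,[pt([586.57,68.55,1.764],R,0,62)])[0].round(1) for n in C])
"
```

```text
10.85 [555.87012411 224.00014256  57.05112211] 11.308765669225178 [-1.3 16.2  0.6] r 158.5074749278677 th 101.1787313884347
158 [array([243.2, 221.4]), array([299.4, 168.7])]
138 [array([252., 219.]), array([301.4, 173.3])]
```

View pics/e.png

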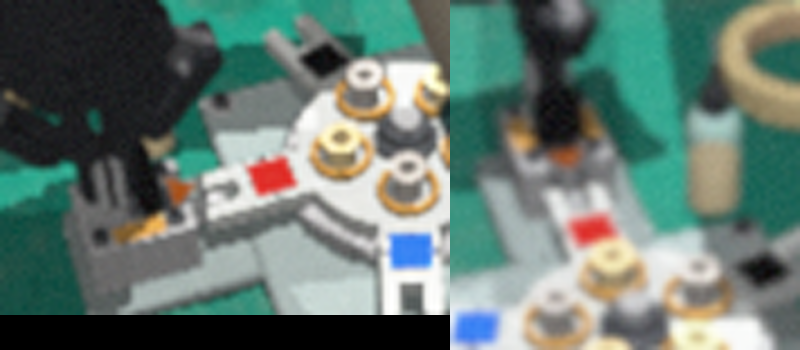

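Emit:
send_rows(
  series=[
    {"ax": 0,"ay": 0,"dx": 0,"dy": -1.5,"dz": 0,"az": 0,"hand": 1},
    {"ax": 0,"ay": 0,"dx": 0,"dy": -3,"dz": 0,"az": 0,"hand": 1},
    {"ax": 0,"ay": 0,"dx": 0,"dy": -4.5,"dz": 0,"az": 0,"hand": 1},
    {"ax": 0,"ay": 0,"dx": 0,"dy": -4.5,"dz": -3,"az": 0,"hand": 1},
    {"ax": 0,"ay": 0,"dx": 0,"dy": -4.5,"dz": -7,"az": 0,"hand": 1},
    {"ax": 0,"ay": 0,"dx": 0,"dy": -4.5,"dz": -11,"az": 0,"hand": 1},
    {"ax": 0,"ay": 0,"dx": 0,"dy": -4.5,"dz": -15,"az": 0,"hand": 1},
    {"ax": 0,"ay": 0,"dx": 0,"dy": -4.5,"dz": -15,"az": 0,"hand": 1},
    {"ax": 0,"ay": 0,"dx": 0,"dy": -4.5,"dz": -15,"az": 0,"hand": 1},
    {"ax": 0,"ay": 0,"dx": 0,"dy": -4.5,"dz": -15,"az": 0,"hand": 1},
  ],
)

```text
clock: 11.95
eef_pos: [547.3, 260.3, 205.5]
tool_rot: [3.14, 0.003, 0.193]
force: [0.7, 0.2, 0.2]
width: 0.2
gripper_force: 0.0
```

```bash
python3 st.py;python3 dial.py;python3 -c "
from fit import *
import cv2
a=C['scene']['pixels'][180:250,220:320,::-1];b=C['side']['pixels'][150:220,280:350,::-1]
a=cv2.resize(a,(450,315),interpolation=cv2.INTER_CUBIC);b=cv2.resize(b,(350,350),interpolation=cv2.INTER_CUBIC)
o=np.zeros((350,800,3),np.uint8);o[:315,:450]=a;o[:,450:]=b;cv2.imwrite('pics/f.png',o)
"
```

```text
11.95 [547.29758735 260.33814378 205.49197867] 11.044424176545478 [0.7 0.2 0.2] r 195.8227592756329 th 101.57813051545142
scene red err 0.6 ang 0 n 54
scene blue err 0.2 ang 0 n 62
scene green err 0.3 ang 0 n 37
side red err 0.8 ang 0 n 32
side blue err 0.2 ang -1 n 40
side yellow err 0.5 ang -1 n 53
side green err 0.4 ang 1 n 37
```

View pics/f.png

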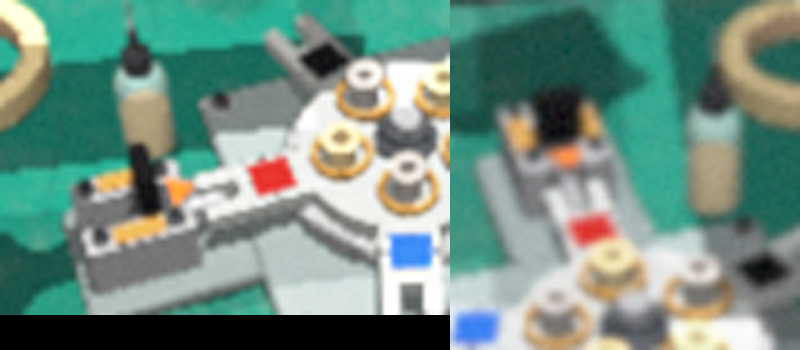

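The red tab stands square at the arrow with the pin in its slot. The lug is at scene pixel (252,220), against (252,219) predicted for fully home. The bushes in view and the bottle are undisturbed, and the arm is clear.

```bash
python3 -c "
from cell import *
print(finish_job())"
```

```text
the job is handed in; nothing more can be done
None
```

The red tab is clicked in at the orange arrow and the shot pin is pushed fully home. The arm is clear of everything, and the job was handed in at about 12 s of the 67 s limit.

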